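# Lengthen the baking-stone scraper by one hole and fit its blade

### The arm

A 6-joint arm with a two-finger parallel gripper is mounted at the origin on the work surface. World frame = base frame: x ahead of the robot, y to its left, z up, the work surface at z = 0. Lengths are in mm, angles in rad, forces in N, time in s.
With the tool pointing down it reaches from about 350 to 775 mm from the base axis. Payload 7.3 kg.
Tool frame: the origin (TCP) lies on the centre line of the jaws, within the pads' length; the fingertips stand bot.tip_reach ahead of it and the grasp point (between the pads) lies 6 mm ahead of it (bot.tip_reach is the distance from the TCP to the fingertips, in mm); z points along the fingers, y is the direction in which the jaws open and shut (so a half turn about z gives the same grasp; the last joint's range is limited). The gripper opens to 92 mm and grips with 3 to 60 N. Pads are 19 mm wide; open, the fingers measure 130 mm over their backs; the gripper's body (75 mm by 190 mm) begins 47 mm behind the grasp point.
Start: joints at [1.033, 0.342, 1.524, -0, 1.275, -0.146], TCP at [200.459, 485.241, 251.741] pointing down, gripper open.
Joint ranges: [-2.53, 2.53], [-0.77, 2.02], [0.04, 2.7], [-1, 4.14], [0.28, 2.66], [-3.11, 3.11]. Speed limits (rad/s): [2.57, 2.57, 3.14, 3.14, 3.14, 3.14].

### API

Orientations are given as [roll, pitch, yaw] about the fixed x, y, z axes, in that order (R = Rz(yaw) Ry(pitch) Rx(roll)).
In Python, from plant import bot gives the robot as it stands.
- The arm moves only by the tool step_arm, never from a script. Its argument "deltas" is a list of rows, each a list of 6 numbers: the shift along the tool's x, y, z in mm, then the turn, a rotation vector about the tool's x, y, z in rad. A call has 1 to 5 rows; each row is the pose to reach, as a shift and turn from the pose commanded when the call began, along the tool's axes at that moment; what a row does not reach only later rows make up. A row lasts 1/12 s, in which the tool goes at most 41.7 mm and 7.16 degrees, less where a joint would pass 70% of its speed; a pose out of reach is approached as far as the arm can. A call with a gripper value outside its range is refused whole. "fingers" is the finger opening in mm, from 0 to 91.8, set as the call begins (left out, the last holds). The fingers move at their own pace and stop on an object; the grip force is fixed at half the most. Time passes only in rows, so rows that repeat a pose let the fingers close. It gives the time, the measured TCP pose, the force and the opening at its end, in the units of the state.
- bot.get_obs(): the state, without advancing time (a new reading comes with each control period).
- bot.capture(name): name is "scene" or "top" or "wrist"; returns a dict with "color" (384x512x3 uint8, red, green, blue), "fx", "fy", "cx", "cy" (pixels), "k1" (the pictures are not rectified: a ray, as slopes to the right and down, at radius r is drawn at 1 + k1 r^2 times it, then the intrinsics apply), "R" (3x3) and "t" (3): a world point X has camera coordinates R X + t. Camera axes: x right, y down, z forward; pixel columns grow to the right and rows downward; lengths in mm; the calibration is good to about 2 mm. A picture is of the moment at which its call begins. There is no depth.
- bot.close_job(): hands the job in, once; it reports no verdict.
Trained networks look in a picture, given as the dict that the camera call returned (one of the last four; its "shot" number tells which), for a name from the list of things; names that differ only in an ending like _2 or _b are one class to them, and where a whole thing is asked for, a point or a joint stands for the part that bears it (a point fixed in the world has none). Each returns a list of dicts, best first, with "p" (0 to 1); they miss things now and then, are a little off and sometimes report something else, mostly with a low value. They report only what shows in the picture. A call takes as long as a camera call. They do not tell look-alikes from the thing itself.
- bot.boxes_of(query, picture): "rect" ([centre column, centre row, width, height] in pixels, round what is visible of it).
The state is a dict: "time": time; "joint_positions": joint angles; "dq": joint speeds; "tau": joint torques, N m; "tool_pos": TCP position; "tcp_rot": TCP orientation; "contact_force": force on the tool from outside, world axes, zero at the start; "moment": the same for the moment, N m; "grip_width": finger opening in mm.
Only numpy, scipy, OpenCV 4.12 (cv2) and the standard library are available. Lean on these libraries where they do the work, as an engineer would, in place of code of your own. Each camera call takes 0.05 s, during which the arm holds its last target. There are 200 camera calls.

### The job

Get the baking-stone scraper ready: first squeeze the spring pin on its telescopic handle flush and slide the handle sleeve away from the head to the very next hole, so that the pin springs out again. Then take the steel blade from its wooden stand and lay it flat on the head's bed, its notch fully over the small upright locating pin and the blade in line with the handle, and last swing the clamp fork fully down over it. Leave the other baking things where they are and let go of everything.

Things in the scene. Friction and masses are not known exactly. Their poses are not given: they have to be found in the camera images.
- scraper: Fixed scraper in its cradle: wooden board 70 (x) x 300 (y) x 12 mm; square aluminium inner tube (24 mm) along y, axis 60 mm above the table. Origin: centre of the board's underside. y points from the handle sleeve (-y) to the black head (+y); x is across, to the side where the spring pin sticks out; z up. A saddle 22 mm wide (y -128 to -112 mm, z below 43 mm) stands under the sleeve.
- sleeve (a joint): Slide of the handle sleeve, m: 0 at the starting hole, grows as it moves along the scraper's -y, away from the head; 0.035 = next hole, 0.070 = last hole. Holes 12 mm wide in its +x wall. Slides with about 2 N friction; locked (1 mm play either way) while the spring pin stands out through a hole.
- sleeve_end (a point): Free end of the handle, on the tube axis, 60 mm above the table; moves with the sleeve. The sleeve is a square steel tube, 30 x 30 mm outside, wall 2.5 mm, z = 45 to 75 mm; at the start it reaches from y = -130 to +15 mm of the scraper, then a black end cap 34 mm square, 10 mm long.
- detent (a joint): Travel of the spring pin, m: 0 = sprung out, 5 mm proud of the sleeve's +x face; 0.005 = flush; 0.0075 = held under the wall. 4 N to start, 6.5 N at flush. Once flush, pushing the sleeve cams it under the wall; it springs out by itself when an uncovered hole comes over it.
- detent_tip (a point): Outermost point of the spring pin (steel, 10 mm thick, cone tip 3.5 mm high), 60 mm above the table, at y = -70 mm of the scraper: it sits on the inner tube and does not travel with the sleeve. Squeezing the sleeve across x at the pin with two fingers presses the pin flush and grips the sleeve in one grasp.
- second_hole (a point): Centre, on the outer face, of the sleeve's next hole (to be brought over the spring pin), 35 mm from the starting hole towards the head; moves with the sleeve.
- locating_pin (a point): Foot of the locating pin (steel, 6 mm thick, 6 mm high) on the top face of the bed, 60 mm above the table, at x = 0, y = 75 mm of the scraper; axes as the scraper's. The bed is black, 26 mm wide, 6 mm thick, y = 62 to 135 mm of the scraper, with 42 mm of free air down to the board; a head block closes it at y = 62 mm.
- clamp (a joint): Angle of the clamp fork, rad: 0 = shut, lying along +y over the bed, underside 6 mm above the bed; grows as it swings up and back towards the handle (1.57 = upright; starts leaning back at 1.75 to 2.1, limit 2.2). Stiff hinge: stays where it is left, about 1 N at the tip moves it. It shuts only if the blade lies down on the bed.
- clamp_hinge (a point): Point on the clamp's hinge axis (which runs along the scraper's x), 68.5 mm above the table, at x = 0, y = 57 mm of the scraper.
- clamp_tip (a point): Middle of the clamp's free edge, 52 mm from the hinge axis; moves with the clamp. The fork is steel, 30 mm wide, 5 mm thick: two arms joined by a cross bar 14 mm broad at the free end.
- blade: Loose steel blade, 44 (x) x 100 (y) x 4 mm, about 0.12 kg, lying flat. Origin: centre of its underside. The notch is in its -y end, the working edge (6 mm strip, 3 mm thick) is its +y end. Fitted, its y axis points the same way as the scraper's, its origin 40.5 mm beyond the locating pin in y; it overhangs the bed by 9 mm on either side.
- blade_notch (a point): In the middle of the blade's notch, level with its underside, 40.5 mm from the blade's origin towards -y. The notch is open at the end, 9 mm wide, 14 mm deep; fitted, this point lies at the foot of the locating pin, with the notch's closed end 4.5 mm beyond it in +y.
- blade_stand: Wooden block, 26 (x) x 70 (y) x 35 mm high, fixed, on which the blade lies along y, overhanging all round (9 mm at the long sides). Origin: centre of its underside. It stands to the left or the right.
- discs: Bystander: short stack of aluminium biscuit-press discs, 58 mm across, 20 mm high; origin at the centre of its underside. It stands opposite the blade's stand.
- barrel: Bystander: standing aluminium barrel of a biscuit press, 62 mm across, 123 mm high; origin at the centre of its underside.
- plunger: Bystander: white plastic plunger, a cone 74 mm high on a round foot 64 mm across; origin at the centre of its underside.
There are look-alikes about, which are no part of the job. There is more than one size of the blade; the job needs the middle-sized.

How it is judged (in metres and radians):
On the way, in this order (a step that is already met when the one before it is completed fails the run):
1. the spring pin is pressed in flush with the sleeve (value of joint detent above 0.004 m), for 0.05 s.
2. the sleeve stands at the next hole and the pin has sprung out through it (value of joint sleeve between 0.0325 and 0.0375 m and value of joint detent below 0.0015 m), for 0.2 s.
3. the blade lies on the bed with its notch over the locating pin (all of step 2 and horizontal distance between blade_notch and locating_pin below 0.006 m and x of blade_notch in the frame of locating_pin between -0.003 and 0.003 m and z of blade_notch in the frame of locating_pin between -0.003 and 0.0015 m and angle between blade's own z axis and vertical below 0.06 rad and angle between the y axis of blade and the y axis of scraper, either way round below 0.14 rad and value of joint clamp above 0.5 rad), for 0.2 s.
4. the clamp fork is shut over the blade (all of step 2 and horizontal distance between blade_notch and locating_pin below 0.006 m and x of blade_notch in the frame of locating_pin between -0.003 and 0.003 m and z of blade_notch in the frame of locating_pin between -0.003 and 0.0015 m and angle between blade's own z axis and vertical below 0.06 rad and angle between the y axis of blade and the y axis of scraper, either way round below 0.14 rad and value of joint clamp below 0.12 rad), for 0.2 s.
At the end, for the whole second after the job is handed in: Sleeve at the next hole (within 2.5 mm), spring pin out (under 1.5 mm in); blade flat and at rest on the bed (within 1.5 mm), notch point within 6 mm of the locating pin (3 mm across), in line with the tool within 0.14 rad; clamp shut to within 0.12 rad (all of step 4 and linear speed of blade below 0.02 m/s and velocity of joint sleeve between -0.01 and 0.01 m/s); the robot touches nothing.
It fails at once if the disc stack is shifted by more than 30 mm or tipped over (distance of discs from where it was at the start of the episode above 0.03 m or angle between discs's own z axis and vertical above 0.5 rad).
It fails at once if the press barrel is shifted by more than 30 mm or tipped over (distance of barrel from where it was at the start of the episode above 0.03 m or angle between barrel's own z axis and vertical above 0.5 rad).
It fails at once if the plunger is shifted by more than 30 mm or tipped over (distance of plunger from where it was at the start of the episode above 0.03 m or angle between plunger's own z axis and vertical above 0.5 rad).
It also fails if it takes over 58 s, if anything falls off the work surface, if the arm or the gripper's body presses on something with over 40 N, if the wrist force passes 120 N, or if a joint passes its speed limit or range.

## Working session

There is one attempt and no reset: what is moved stays moved. The work goes in short steps, Python scripts to look and compute and a tool call to move; the robot and the scene stay as the last step left them, time stands still between calls to the robot, and variables do not carry over. Pictures are saved under pics/ and viewed, about 8 in all and at most 12, crops included, and the job is handed in when it is done.

Besides the shell and the picture viewer there is one more tool, called after "Request:" in YAML: its name, and indented under it one key for each argument. step_arm: Moves the arm, as the interface text tells. Its arguments: {"type":"object","properties":{"deltas":{"type":"array"},"fingers":{"type":"number"}},"required":["deltas"]}

```bash
mkdir -p pics; ls
cat > h.py <<'E'
import numpy as np, cv2, pickle
from plant import bot
def cap(n,save=None):
    p=bot.capture(n)
    if save: cv2.imwrite('pics/'+save,p['color'][:,:,::-1])
    return p
def ray(p,uv):
    d=np.array([(uv[0]-p['cx'])/p['fx'],(uv[1]-p['cy'])/p['fy']]); u=d.copy()
    for _ in range(20): u=d/(1+p['k1']*(u@u))
    R=np.array(p['R']);t=np.array(p['t'])
    return -R.T@t, R.T@np.array([u[0],u[1],1.])
def at(p,uv,z):
    o,d=ray(p,uv); return o+d*(z-o[2])/d[2]
def proj(p,X):
    c=np.array(p['R'])@np.array(X,float)+np.array(p['t']); u=c[:2]/c[2]; u=u*(1+p['k1']*(u@u))
    return np.array([u[0]*p['fx']+p['cx'],u[1]*p['fy']+p['cy']])
E
python3 - <<'E'
from h import *
print(bot.get_obs(), bot.tip_reach)
a=cap('top');b=cap('scene')
for p in (a,b):
    print(p['fx'],p['cx'],p['cy'],p['k1'],(-np.array(p['R']).T@np.array(p['t'])).round(0))
im=np.hstack([a['color'],b['color']])
cv2.imwrite('pics/top.png',cv2.resize(a['color'],(800,600),interpolation=cv2.INTER_CUBIC)[:,:,::-1])
cv2.imwrite('pics/scene.png',cv2.resize(b['color'],(800,600),interpolation=cv2.INTER_CUBIC)[:,:,::-1])
for q in ['scraper','blade','blade_stand','discs','barrel','plunger','detent_tip','locating_pin','clamp_tip','sleeve_end','blade_notch']:
    for p in (a,b):
        print(q,[(np.round(r['rect']).astype(int).tolist(),round(r['p'],2)) for r in bot.boxes_of(q,p)])
E
```

```text
pics
{'time': 0.0, 'joint_positions': array([ 1.03299386e+00,  3.42740067e-01,  1.52499857e+00, -3.16603866e-06,
        1.27539509e+00, -1.45991724e-01]), 'dq': array([ 0.00011388,  0.0005573 ,  0.00014892, -0.00069968, -0.00034898,
        0.00018832]), 'tau': array([-1.45113434e-03, -4.31243384e+01, -2.44214219e+01,  7.14876596e-02,
        5.58739551e-02, -1.36021331e-04]), 'tool_pos': array([200.2678183 , 484.91255691, 251.04236978]), 'tcp_rot': array([-3.14006753e+00, -2.21190240e-04,  2.74978267e+00]), 'contact_force': array([ 0.57287838, -0.0815414 ,  0.48726048]), 'moment': array([ 0.03932279,  0.00446433, -0.04440409]), 'grip_width': 91.60166670253689} 25.0
411.45064107397985 256.0740003043017 189.38462039477392 -0.048240712440275356 [ 3.810e+02 -1.000e+00  1.277e+03]
371.0359597316224 248.87285399916004 184.19552349053865 -0.04155801298058347 [1153. -303.  584.]
scraper [([258, 145, 93, 26], 0.72)]
scraper [([264, 240, 135, 80], 0.63), ([241, 236, 76, 37], 0.53)]
blade [([221, 207, 30, 17], 0.86), ([193, 251, 39, 45], 0.86), ([256, 185, 15, 22], 0.56), ([126, 205, 33, 22],
[... 157 characters left out ...]
scs [([297, 205, 17, 21], 0.83)]
discs [([190, 215, 25, 22], 0.79)]
barrel [([126, 206, 31, 21], 0.92), ([257, 145, 98, 23], 0.38)]
barrel [([360, 147, 27, 46], 0.79)]
plunger [([373, 184, 22, 27], 0.72)]
plunger [([94, 259, 29, 37], 0.59)]
detent_tip []
detent_tip [([284, 210, 11, 13], 0.68)]
locating_pin [([258, 146, 98, 27], 0.8)]
locating_pin [([263, 241, 138, 77], 0.67)]
clamp_tip [([244, 138, 9, 11], 0.38)]
clamp_tip []
sleeve_end [([282, 143, 50, 13], 0.78)]
sleeve_end [([239, 238, 77, 42], 0.67)]
blade_notch [([220, 207, 34, 18], 0.78), ([253, 185, 22, 22], 0.7), ([192, 251, 42, 40], 0.7)]
blade_notch [([272, 179, 39, 16], 0.97), ([275, 159, 51, 26], 0.9), ([253, 212, 15, 17], 0.58)]
```

View pics/top.png

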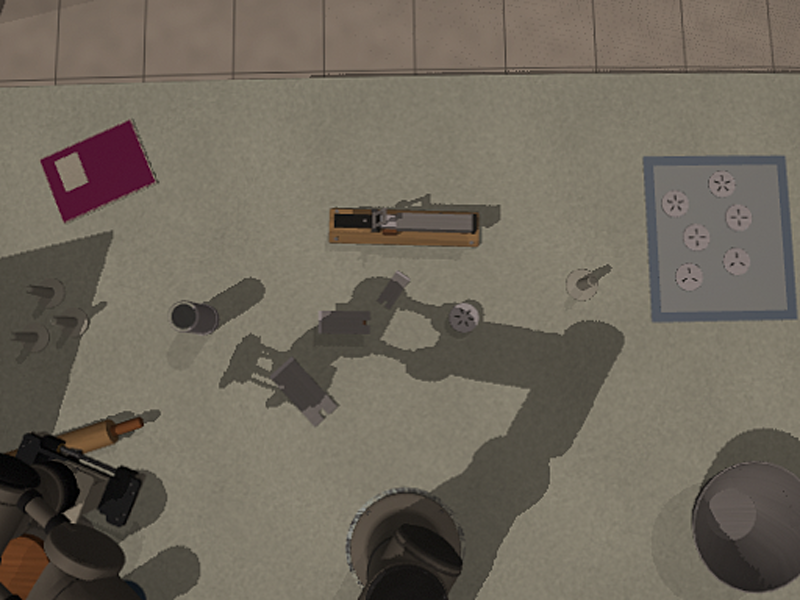

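View pics/scene.png

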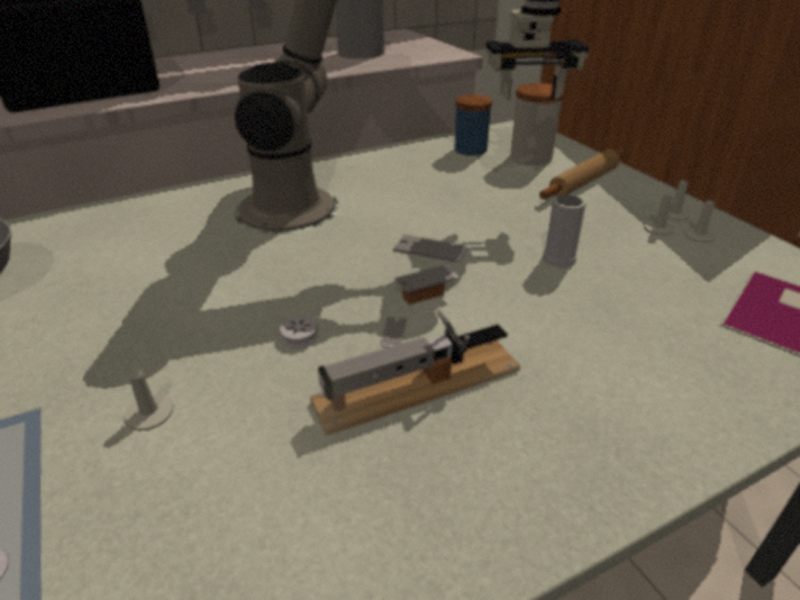

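The top view (800x600) shows the scraper at (405,225), with its head to the left (world +y). There are three blades: small on the table at (400,288), one on the wooden stand at (343,322), and large on the table at (305,392). The one on the stand is the middle size, which fits the description. I'll compute its position and confirm it with a closer crop.

Run:
```python
from h import *
a=cap('top')
s=512/800
for n,uv,z in [('sleeve right end',(477,222),75),('bed left end',(335,221),60),('board L',(329,208),12),('board Lb',(329,243),12),('board R',(481,211),12),('board Rb',(481,246),12),('stand blade',(344,322),39),('small',(395,290),4),('large',(305,392),4),('discs',(464,318),20)]:
    print(n,at(a,(uv[0]*s,uv[1]*s),z).round(0))
w=cap('wrist')
print(w['fx'],w['cx'],w['cy'],w['k1'],-w['R'].T@w['t'],w['R'])
```

```text
sleeve right end [ 623. -146.   75.]
bed left end [633. 125.  60.]
board L [670. 141.  12.]
board Lb [599. 142.  12.]
board R [ 658. -163.   12.]
board Rb [ 588. -161.   12.]
stand blade [440. 111.  39.]
small [503.  12.   4.]
large [305. 192.   4.]
discs [ 444. -122.   20.]
294.78947127059496 260.21049012144005 193.89263889035976 0.006621615681896564 [125.67738159 515.28633999 385.21112847] [[ 3.81219999e-01  9.24483877e-01  9.35092132e-04]
 [ 8.83090672e-01 -3.64450007e-01  2.95511519e-01]
 [ 2.73536429e-01 -1.11829130e-01 -9.55338719e-01]]
```

```bash
cat >> h.py <<'E'
def plan(targ,yaw,start=None,n=6,rows=5,step=41,rot=0.12):
    """print tool-frame deltas per call (each for identical rows) to reach targ, yaw (tool down)"""
    o=bot.get_obs()
    p,y=(np.array(o['tool_pos']),o['tcp_rot'][2]) if start is None else (np.array(start[:3],float),start[3])
    for k in range(n):
        d=np.array(targ,float)-p; dy=(yaw-y+np.pi)%(2*np.pi)-np.pi
        D=min(1,rows*step/max(np.linalg.norm(d),1e-9)); T=min(1,rows*rot/max(abs(dy),1e-9))
        m=d*D; r=dy*T; c,s=np.cos(y),np.sin(y)
        print('delta',[round(v,1) for v in (c*m[0]+s*m[1], s*m[0]-c*m[1], -m[2])],'rz',round(-r,3),'->',(p+m).round(1),round(y+r,3))
        p=p+m;y=y+r
        if D==1 and T==1: break
E
python3 -c "
from h import *
plan([626,-80,250],1.533,start=[200.5,485.2,251.7,2.7498])"
```

```text
delta [np.float64(-176.5), np.float64(-104.3), np.float64(0.5)] rz 0.6 -> [323.8 321.4 251.2] 2.15
delta [np.float64(-204.5), np.float64(13.6), np.float64(0.5)] rz 0.6 -> [447.1 157.6 250.7] 1.55
delta [np.float64(-161.2), np.float64(126.7), np.float64(0.5)] rz 0.017 -> [570.4  -6.1 250.2] 1.533
delta [np.float64(-71.7), np.float64(58.4), np.float64(0.2)] rz -0.0 -> [626. -80. 250.] 1.533
```

Request:
step_arm:
  deltas:
    - [-176.5,-104.3,0.5,0,0,0.6]
    - [-176.5,-104.3,0.5,0,0,0.6]
    - [-176.5,-104.3,0.5,0,0,0.6]
    - [-176.5,-104.3,0.5,0,0,0.6]
    - [-176.5,-104.3,0.5,0,0,0.6]

```text
time: 1.72
tool_pos: [324.6, 319.7, 251.4]
tcp_rot: [3.141, 0.0, 2.144]
contact_force: [0.3, 0.9, 1.0]
grip_width: 91.8
```

Request:
step_arm:
  deltas:
    - [-204.5,13.6,0.5,0,0,0.6]
    - [-204.5,13.6,0.5,0,0,0.6]
    - [-204.5,13.6,0.5,0,0,0.6]
    - [-204.5,13.6,0.5,0,0,0.6]
    - [-204.5,13.6,0.5,0,0,0.6]

```text
time: 2.13
tool_pos: [448.1, 155.6, 250.9]
tcp_rot: [3.141, -0.0, 1.543]
contact_force: [0.3, 0.4, -0.7]
grip_width: 91.8
```

Request:
step_arm:
  deltas:
    - [-161.2,126.7,0.5,0,0,0.017]
    - [-161.2,126.7,0.5,0,0,0.017]
    - [-161.2,126.7,0.5,0,0,0.017]
    - [-161.2,126.7,0.5,0,0,0.017]
    - [-161.2,126.7,0.5,0,0,0.017]

```text
time: 2.55
tool_pos: [571.4, -8.4, 250.2]
tcp_rot: [3.141, 0.0, 1.532]
contact_force: [1.0, 1.5, 0.5]
grip_width: 91.5
```

Request:
step_arm:
  deltas:
    - [-71.7,58.4,0,0,0,0]
    - [-71.7,58.4,0,0,0,0]
    - [-71.7,58.4,0,0,0,0]
    - [-71.7,58.4,0,0,0,0]

```text
time: 2.88
tool_pos: [626.9, -82.9, 249.0]
tcp_rot: [-3.141, 0.0, 1.529]
contact_force: [-1.6, 0.1, -0.3]
grip_width: 92.3
```

Run:
```python
from h import *
o=bot.get_obs();print(o['time'],o['tool_pos'],o['tcp_rot'],o['joint_positions'])
w=cap('wrist')
cv2.imwrite('pics/w1.png',cv2.resize(w['color'],(800,600),interpolation=cv2.INTER_CUBIC)[:,:,::-1])
for q in ['blade','detent_tip','clamp_tip','sleeve_end','blade_notch','scraper','second_hole']:
    print(q,[(np.round(r['rect']).astype(int).tolist(),round(r['p'],2)) for r in bot.boxes_of(q,w)])
```

```text
2.8833 [626.90455841 -82.85739374 248.96014896] [-3.14087474e+00  1.90971849e-04  1.52918479e+00] [-2.52363936e-01  5.45718871e-01  1.20460438e+00 -3.42392834e-04
  1.39193149e+00 -2.10691303e-01]
blade [([73, 24, 51, 46], 0.76), ([156, 90, 66, 59], 0.67), ([260, 56, 32, 28], 0.57)]
detent_tip [([87, 21, 30, 42], 0.38)]
clamp_tip [([261, 56, 30, 28], 0.77)]
sleeve_end [([258, 165, 34, 142], 0.97)]
blade_notch [([156, 94, 62, 56], 0.7), ([72, 24, 51, 48], 0.69)]
scraper [([260, 117, 65, 234], 0.63)]
second_hole [([261, 161, 27, 138], 0.6)]
```

View pics/w1.png

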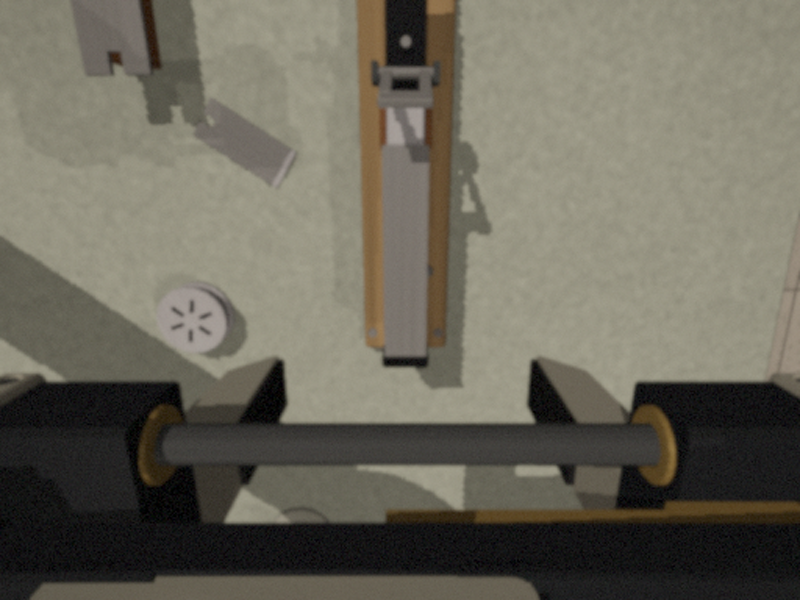

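The wrist view (800x600) shows the pin at (430,270), the locating pin at (405,41), the sleeve's top face from (407,148) to (405,355), and the stand blade at top left with its notch facing -y.

```bash
cat >> h.py <<'E'
def at8(p,uv,z): return at(p,(uv[0]*.64,uv[1]*.64),z)
E
python3 - <<'E'
from h import *
w=cap('wrist')
P={}
for n,uv,z in [('sleeve+yL',(384,147),75),('sleeve+yR',(429,147),75),('slv-yL',(384,357),75),('slv-yR',(428,357),75),('pin',(430,270),60),('locpin',(405,41),65),('bL',(366,347),12),('bR',(446,347),12),('blade notch corner L',(86,75),39),('R',(160,73),39)]:
    P[n]=at8(w,uv,z);print(n,P[n].round(1))
A=(P['sleeve+yL']+P['sleeve+yR'])/2;B=(P['slv-yL']+P['slv-yR'])/2
d=A-B;print('len',np.linalg.norm(d),'yaw',np.arctan2(-d[0],d[1]))
d=P['locpin']-B;print('yaw2',np.arctan2(-d[0],d[1]))
E
```

```text
sleeve+yL [614.1   9.6  75. ]
sleeve+yR [642.7   8.6  75. ]
slv-yL [ 606.8 -135.2   75. ]
slv-yR [ 638.8 -136.3   75. ]
pin [642.3 -75.   60. ]
locpin [629.7  71.1  65. ]
bL [ 587.3 -152.8   12. ]
bR [ 656.9 -155.4   12. ]
blade notch corner L [413.1  63.6  39. ]
R [463.3  63.3  39. ]
len 144.97612145282193 yaw -0.038408634047089135
yaw2 -0.033230679796203796
```

Run:
```python
from h import *
o=bot.get_obs();print(o['tool_pos'],o['tcp_rot'])
plan([625.5,-75.5,66.5],1.535)
```

```text
[625.73753273 -79.04065702 250.70038487] [ 3.14105165e+00 -2.67971219e-05  1.53399857e+00]
delta [np.float64(3.5), np.float64(-0.4), np.float64(184.2)] rz -0.001 -> [625.5 -75.5  66.5] 1.535
```

Request:
step_arm:
  deltas:
    - [4,0,40,0,0,0]
    - [4,0,80,0,0,0]
    - [4,0,120,0,0,0]
    - [4,0,155,0,0,0]
    - [4,0,183.5,0,0,0]

```text
time: 3.75
tool_pos: [624.9, -75.2, 64.1]
tcp_rot: [-3.139, -0.001, 1.533]
contact_force: [0.7, -0.3, 0.6]
grip_width: 91.7
```

Request:
step_arm:
  deltas:
    - [0,0,0,0,0,0]
    - [0,0,0,0,0,0]

```text
time: 3.92
tool_pos: [625.5, -75.5, 66.0]
tcp_rot: [-3.139, -0.001, 1.533]
contact_force: [0.5, -0.6, -0.1]
grip_width: 92.1
```

Run:
```python
from h import *
w=cap('wrist')
cv2.imwrite('pics/w2.png',cv2.resize(w['color'],(800,600),interpolation=cv2.INTER_CUBIC)[:,:,::-1])
print(bot.get_obs()['tool_pos'])
for X in [(625.5,-75.5,75),(642.5,-75,60)]: print(proj(w,X)/.64)
```

```text
[626.86044464 -75.874478    68.0145712 ]
[408.57116817 430.27595515]
[458.50194605 402.75349327]
```

View pics/w2.png

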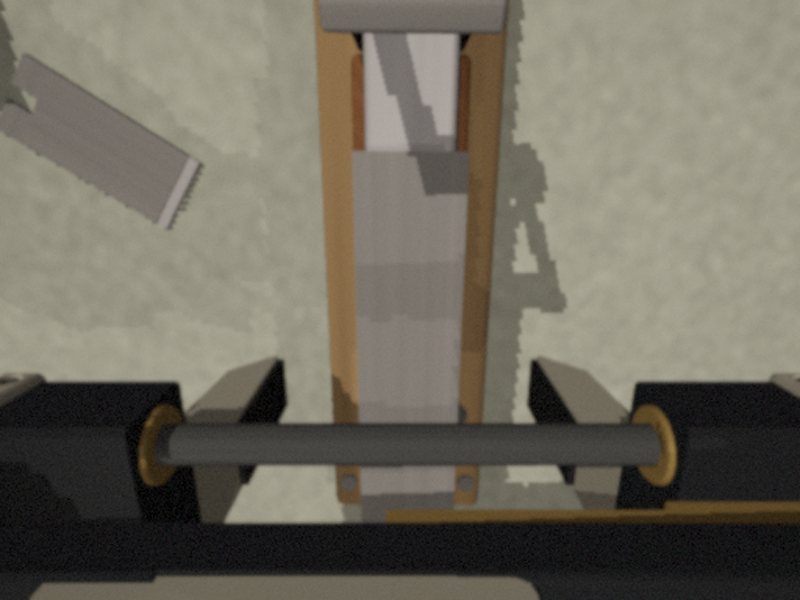

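The sleeve is centred between the fingers: its +y edge is at row 151, spanning columns 353–468. I'll close and press the pin.

Request:
step_arm:
  deltas:
    - [0,0,0,0,0,0]
    - [0,0,0,0,0,0]
    - [0,0,0,0,0,0]
    - [0,0,0,0,0,0]
    - [0,0,0,0,0,0]
  fingers: 20

```text
time: 4.38
tool_pos: [626.4, -76.0, 67.6]
tcp_rot: [3.14, 0.0, 1.533]
contact_force: [0.3, -0.5, 0.1]
grip_width: 62.9
```

Request:
step_arm:
  deltas:
    - [0,0,0,0,0,0]
    - [0,0,0,0,0,0]
    - [0,0,0,0,0,0]
    - [0,0,0,0,0,0]
    - [0,0,0,0,0,0]

```text
time: 4.8
tool_pos: [625.8, -76.0, 66.7]
tcp_rot: [-3.141, -0.0, 1.533]
contact_force: [-8.6, -0.9, 13.0]
grip_width: 30.1
```

Request:
step_arm:
  deltas:
    - [0,0,0,0,0,0]
    - [-3,0,0,0,0,0]
    - [-6,0,0,0,0,0]
    - [-9,0,0,0,0,0]
    - [-12,0,0,0,0,0]

```text
time: 5.22
tool_pos: [625.4, -85.5, 66.8]
tcp_rot: [-3.141, -0.003, 1.533]
contact_force: [-1.3, 2.9, 2.5]
grip_width: 29.8
```

Request:
step_arm:
  deltas:
    - [-4,0,0,0,0,0]
    - [-8,0,0,0,0,0]
    - [-12,0,0,0,0,0]
    - [-16,0,0,0,0,0]
    - [-19,0,0,0,0,0]

```text
time: 5.63
tool_pos: [624.4, -105.8, 66.8]
tcp_rot: [-3.14, -0.002, 1.532]
contact_force: [-2.6, 5.0, 3.3]
grip_width: 29.9
```

Request:
step_arm:
  deltas:
    - [-1,0,0,0,0,0]
    - [-2,0,0,0,0,0]
    - [-3,0,0,0,0,0]
    - [-4,0,0,0,0,0]
    - [-4,0,0,0,0,0]

```text
time: 6.05
tool_pos: [624.2, -110.7, 66.8]
tcp_rot: [-3.14, -0.001, 1.533]
contact_force: [-4.6, 1.6, 5.2]
grip_width: 29.9
```

Request:
step_arm:
  deltas:
    - [-1,0,0,0,0,0]
    - [-2,0,0,0,0,0]
    - [-2,0,0,0,0,0]

```text
time: 6.3
tool_pos: [624.1, -112.3, 66.7]
tcp_rot: [-3.14, -0.001, 1.533]
contact_force: [-4.8, 1.8, 4.3]
grip_width: 29.9
```

Run:
```python
from h import *
w=cap('wrist');s=cap('scene')
W=cv2.resize(w['color'],(400,300),interpolation=cv2.INTER_AREA)
c=proj(s,(642,-76,60));print(c)
x,y=int(c[0]),int(c[1])
S=cv2.resize(s['color'][y-40:y+35,x-50:x+50],(800,600),interpolation=cv2.INTER_CUBIC)
cv2.imwrite('pics/s2.png',np.hstack([W,cv2.resize(S,(400,300))])[:,:,::-1])
g=w['color'].astype(float).mean(2)
cen=proj(w,(628,-25,75));print(cen)
print(g[:,int(cen[0])-25:int(cen[0])-10].mean(1).round(0)[60:260].astype(int).tolist())
print(proj(w,(628,-25.9,75)),proj(w,(628,-30.9,75)))
```

```text
[241.84406973 239.83573849]
[263.16113613  82.15107335]
[179, 179, 178, 179, 179, 179, 179, 179, 179, 179, 179, 179, 179, 180, 179, 179, 179, 179, 179, 179, 180, 179, 179, 179, 180, 179, 180, 179, 179, 178, 175, 171, 170, 168, 164, 153, 141, 137, 136, 136, 136, 136, 136, 136, 136, 136, 136, 136, 136, 136, 136, 136, 136, 136, 136, 136, 136, 137, 136, 136, 136, 137, 136, 136, 136, 136, 136, 136, 136, 136, 136, 136, 136, 136, 136, 136, 136, 136, 136, 136, 136, 136, 136, 136, 136, 136, 136, 135, 136, 136, 135, 136, 136, 136, 136, 136, 135, 135, 134, 135, 133, 130, 127, 127, 126, 125, 126, 126, 126, 126, 125, 126, 126, 125, 126, 126, 125, 126, 126, 126, 125, 125, 125, 125, 126, 125, 124, 125, 125, 125, 126, 125, 124, 125, 125, 125, 124, 125, 125, 125, 125, 125, 124, 125, 125, 125, 125, 125, 125, 125, 125, 125, 125, 125, 125, 125, 125, 125, 125, 125, 125, 125, 125, 125, 125, 125, 125, 125, 124, 124, 124, 124, 125, 125, 125, 124, 125, 125, 124, 124, 125, 124, 124, 124, 124, 124, 125, 124, 124, 124, 124, 125, 125, 124, 124, 124, 123, 121, 113, 105]
[263.23879351  84.56145443] [263.6639013   97.75306854]
```

View pics/s2.png

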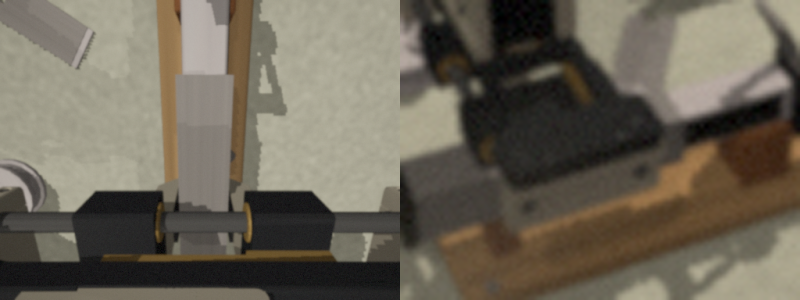

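The pin shows to the right of the sleeve at (233,155) in the left half, so it seems to have sprung out. The hand-to-sleeve offset changed about 0.5 mm, so the sleeve is at about 36 mm. I'll ease back 1 mm, let go, raise and look.

Request:
step_arm:
  deltas:
    - [1,0,0,0,0,0]
    - [1,0,0,0,0,0]
    - [1,0,0,0,0,0]

```text
time: 6.65
tool_pos: [624.2, -111.9, 66.8]
tcp_rot: [-3.14, -0.0, 1.533]
contact_force: [-5.3, 0.2, 5.4]
grip_width: 30.0
```

Request:
step_arm:
  deltas:
    - [0,0,0,0,0,0]
    - [0,0,0,0,0,0]
    - [0,0,0,0,0,0]
    - [0,0,0,0,0,0]
    - [0,0,0,0,0,0]
  fingers: 90

```text
time: 7.07
tool_pos: [625.0, -111.9, 66.6]
tcp_rot: [3.141, -0.0, 1.533]
contact_force: [-0.4, 0.7, -0.0]
grip_width: 58.5
```

Request:
step_arm:
  deltas:
    - [0,0,-20,0,0,0]
    - [0,0,-50,0,0,0]
    - [0,0,-90,0,0,0]
    - [0,0,-130,0,0,0]
    - [0,0,-150,0,0,0]

```text
time: 7.48
tool_pos: [626.3, -112.3, 222.2]
tcp_rot: [3.134, 0.002, 1.533]
contact_force: [0.4, -0.6, 1.1]
grip_width: 88.7
```

Run:
```python
from h import *
print(bot.get_obs()['tool_pos'])
w=cap('wrist');w=cap('wrist')
cv2.imwrite('pics/w3.png',cv2.resize(w['color'],(800,600),interpolation=cv2.INTER_CUBIC)[:,:,::-1])
```

```text
[ 626.27413702 -112.34253613  222.17178229]
```

View pics/w3.png

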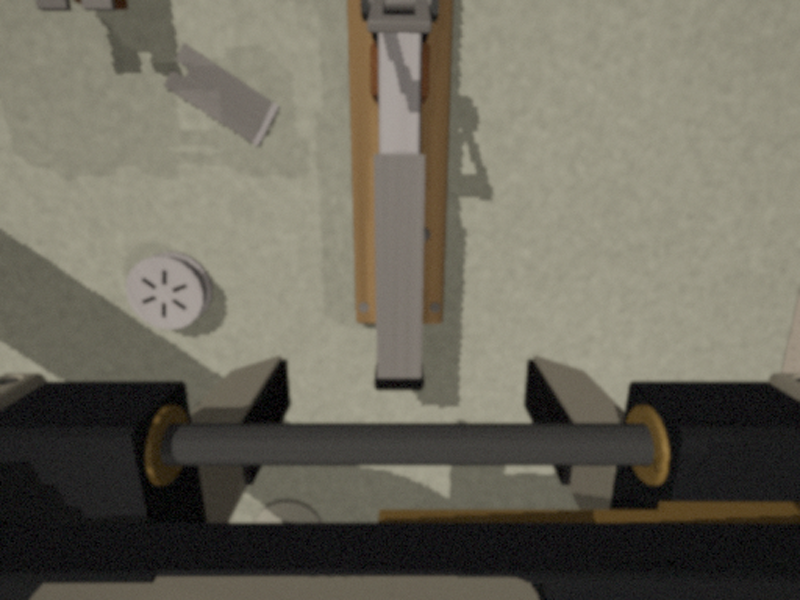

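Pin out at (428,233), sleeve +y edge at row 154. Now over the blade stand.

Run:
```python
from h import *
w=cap('wrist'); o=bot.get_obs()
a=at8(w,(400,154),75);p=at8(w,(427,233),60);b=at8(w,(400,378),75);c=at8(w,(400,322),12)
print(a,p,b,c,'edge-pin',a[1]-p[1],'(start 85 -> now 50)')
plan([440,85,220],1.535)
```

```text
[626.99509682 -29.44142354  75.        ] [642.25336461 -78.03128649  60.        ] [ 621.07893817 -172.30109153   75.        ] [ 621.56743212 -154.92871385   12.        ] edge-pin 48.5898629529901 (start 85 -> now 50)
delta [np.float64(143.8), np.float64(-146.1), np.float64(-0.9)] rz -0.002 -> [485.1  37.1 219.7] 1.535
delta [np.float64(46.2), np.float64(-46.8), np.float64(-0.3)] rz -0.0 -> [440.  85. 220.] 1.535
```

Relative shift is 84.1 → 48.6, or 35.5 mm, with the pin out and visible.

Request:
step_arm:
  deltas:
    - [144,-146,0,0,0,0]
    - [144,-146,0,0,0,0]
    - [144,-146,0,0,0,0]
    - [144,-146,0,0,0,0]
    - [144,-146,0,0,0,0]

```text
time: 8.05
tool_pos: [481.5, 38.9, 214.7]
tcp_rot: [-3.138, -0.0, 1.533]
contact_force: [0.8, 0.5, -0.0]
grip_width: 89.9
```

Request:
step_arm:
  deltas:
    - [46,-47,0,0,0,0]
    - [46,-47,0,0,0,0]
    - [46,-47,0,0,0,0]
    - [46,-47,0,0,0,0]

```text
time: 8.38
tool_pos: [438.0, 86.0, 215.7]
tcp_rot: [-3.14, 0.0, 1.535]
contact_force: [0.1, 0.1, -0.3]
grip_width: 89.9
```

Run:
```python
from h import *
w=cap('wrist');w=cap('wrist')
print(bot.get_obs()['tool_pos'])
cv2.imwrite('pics/w4.png',cv2.resize(w['color'],(800,600),interpolation=cv2.INTER_CUBIC)[:,:,::-1])
```

```text
[439.4938036   84.80852177 216.00461004]
```

View pics/w4.png

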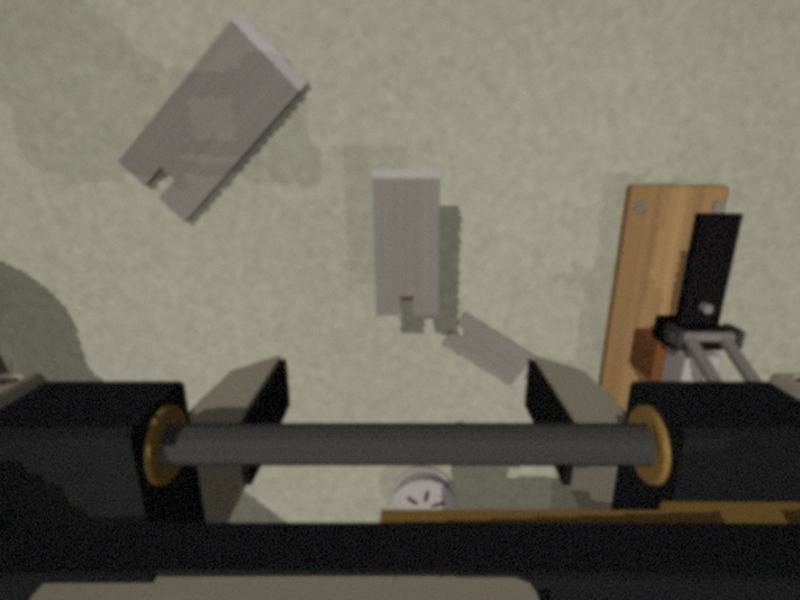

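The enlarged view shows three notched blades: large on the table at (215,120), small on the table at (490,345), and the one on the stand at (407,243) with corners (373,170), (440,170), (376,316) and (438,316). The stand blade is the middle size.

Run:
```python
from h import *
w=cap('wrist')
L=[at8(w,u,39) for u in [(373,170),(440,170),(376,316),(438,316),(406.5,298)]]
for l in L: print(l.round(1))
a=(L[0]+L[1])/2;b=(L[2]+L[3])/2;d=a-b;print('len',np.linalg.norm(d),'wid',np.linalg.norm(L[0]-L[1]),np.linalg.norm(L[2]-L[3]),'yaw',np.arctan2(-d[0],d[1]),'ctr',(a+b)/2)
lp=at8(w,(706,309),65);print('locpin',lp,'bed end',at8(w,(716,214),60))
c=(a+b)/2; 
plan([c[0],c[1],50],1.535)
```

```text
[419.9 159.4  39. ]
[463.3 157.8  39. ]
[416.2  59.7  39. ]
[460.3  58.1  39. ]
[438.4  72.3  39. ]
len 99.79112946036197 wid 43.37323856996475 44.119517541447735 yaw -0.03385305389385257 ctr [439.89819144 108.7700778   39.        ]
locpin [632.02893659  65.32861658  65.        ] bed end [631.98274196 125.52146141  60.        ]
delta [np.float64(24.2), np.float64(-0.8), np.float64(166.1)] rz -0.003 -> [439.9 108.8  50. ] 1.535
```

Request:
step_arm:
  deltas:
    - [24,-0.5,40,0,0,0]
    - [24,-0.5,80,0,0,0]
    - [24,-0.5,120,0,0,0]
    - [24,-0.5,155,0,0,0]
    - [24,-0.5,173,0,0,0]

```text
time: 8.95
tool_pos: [437.9, 108.2, 39.5]
tcp_rot: [-3.136, 0.001, 1.531]
contact_force: [-1.0, 0.3, 0.1]
grip_width: 89.8
```

Request:
step_arm:
  deltas:
    - [0,0,0,0,0,0]
    - [0,0,0,0,0,0]
    - [0,0,0,0,0,0]

```text
time: 9.2
tool_pos: [440.8, 108.8, 44.5]
tcp_rot: [3.14, -0.0, 1.532]
contact_force: [0.0, -0.8, -0.6]
grip_width: 89.7
```

Request:
step_arm:
  deltas:
    - [0,0,0,0,0,0]

```text
time: 9.28
tool_pos: [441.0, 109.0, 45.1]
tcp_rot: [3.138, -0.0, 1.532]
contact_force: [0.2, 0.8, -0.4]
grip_width: 89.9
```

Request:
step_arm:
  deltas:
    - [0,0,1.5,0,0,0]
    - [0,0,1.5,0,0,0]
    - [0,0,1.5,0,0,0]
    - [0,0,1.5,0,0,0]
    - [0,0,1.5,0,0,0]
  fingers: 35

```text
time: 9.7
tool_pos: [439.7, 109.3, 42.5]
tcp_rot: [3.141, -0.0, 1.533]
contact_force: [0.7, 0.5, 0.2]
grip_width: 61.0
```

Request:
step_arm:
  deltas:
    - [0,0,0,0,0,0]
    - [0,0,0,0,0,0]
    - [0,0,0,0,0,0]
    - [0,0,0,0,0,0]
    - [0,0,0,0,0,0]

```text
time: 10.12
tool_pos: [439.5, 109.3, 42.2]
tcp_rot: [-3.141, -0.0, 1.533]
contact_force: [-0.8, 0.4, 1.2]
grip_width: 42.8
```

Request:
step_arm:
  deltas:
    - [0,0,-20,0,0,0]
    - [0,0,-50,0,0,0]
    - [0,0,-80,0,0,0]
    - [0,0,-100,0,0,0]
    - [0,0,-106,0,0,0]

```text
time: 10.53
tool_pos: [441.0, 109.4, 151.1]
tcp_rot: [3.136, -0.001, 1.533]
contact_force: [0.7, 0.8, -1.9]
grip_width: 43.1
```

Run:
```python
from h import *
w=cap('wrist');w=cap('wrist')
o=bot.get_obs();print(o['tool_pos'],o['tcp_rot'],o['grip_width'])
cv2.imwrite('pics/w5.png',cv2.resize(w['color'],(800,600),interpolation=cv2.INTER_CUBIC)[:,:,::-1])
```

```text
[439.93616182 109.28428362 148.78531206] [ 3.13936128e+00 -3.08760588e-04  1.53281203e+00] 43.05498780796164
```

View pics/w5.png

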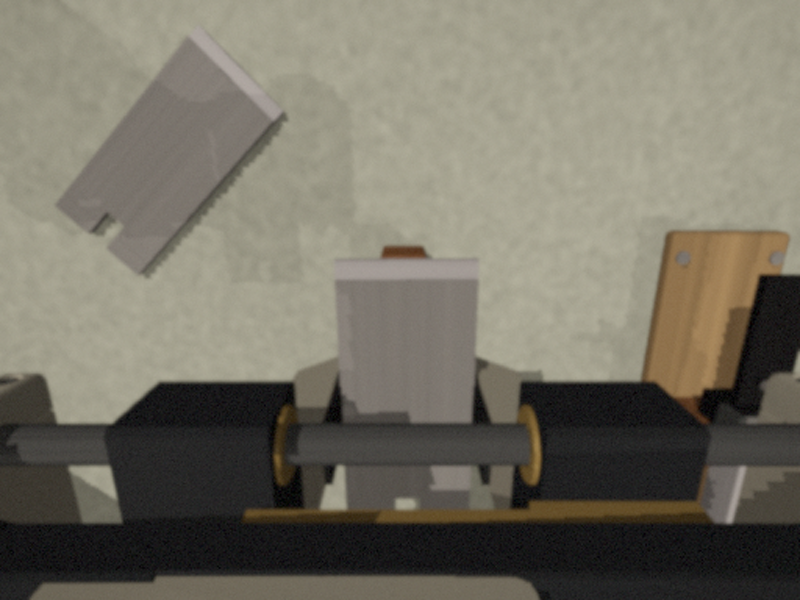

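The blade is held flat, with its far edge at row 259 (columns 336–478) and the notch just visible at (405,503). Next I go to a spot behind the head, to see the locating pin past the blade.

Run:
```python
from h import *
w=cap('wrist');o=bot.get_obs();t=o['tool_pos'];print(t)
y=1.533;u=np.array([np.cos(y),np.sin(y)]);v=np.array([np.sin(y),-np.cos(y)])
for n,uv,z in [('farL',(335,260),-3.3),('farR',(478,260),-3.3),('notchL',(396,503),-3.3),('notchR',(417,503),-3.3)]:
    X=at8(w,uv,t[2]+z)-t; print(n,'tool x %.1f y %.1f'%(X[:2]@u,X[:2]@v))
plan([628,-20,160],1.535)
```

```text
[439.14924452 109.20194292 147.62742081]
farL tool x 50.8 y -21.6
farR tool x 50.8 y 21.9
notchL tool x -38.5 y -3.6
notchR tool x -38.5 y 4.0
delta [np.float64(-109.1), np.float64(173.2), np.float64(-11.1)] rz -0.002 -> [608.1  -6.4 158.7] 1.535
delta [np.float64(-12.9), np.float64(20.4), np.float64(-1.3)] rz -0.0 -> [628. -20. 160.] 1.535
```

Request:
step_arm:
  deltas:
    - [-20,33,-12.5,0,0,0]
    - [-44,70,-12.5,0,0,0]
    - [-66,105,-12.5,0,0,0]
    - [-88,140,-12.5,0,0,0]
    - [-110,174,-12.5,0,0,0]

```text
time: 11.1
tool_pos: [609.1, -8.1, 158.0]
tcp_rot: [-3.138, -0.001, 1.533]
contact_force: [0.3, 0.3, -1.6]
grip_width: 43.0
```

Request:
step_arm:
  deltas:
    - [-12,20,0,0,0,0]
    - [-12,20,0,0,0,0]
    - [-12,20,0,0,0,0]
    - [-12,20,0,0,0,0]
    - [-12,20,0,0,0,0]

```text
time: 11.52
tool_pos: [626.9, -18.7, 159.6]
tcp_rot: [-3.139, -0.001, 1.534]
contact_force: [0.8, 0.3, -1.4]
grip_width: 43.4
```

Run:
```python
from h import *
w=cap('wrist');w=cap('wrist');w=cap('wrist')
o=bot.get_obs();print(o['tool_pos'],o['tcp_rot'],o['grip_width'],o['contact_force'])
cv2.imwrite('pics/w6.png',cv2.resize(w['color'],(800,600),interpolation=cv2.INTER_CUBIC)[:,:,::-1])
print(proj(w,(630.7,69.5,66))/.64)
```

```text
[627.64786602 -18.82061468 160.8948988 ] [-3.14147530e+00 -1.19441809e-04  1.53389537e+00] 43.26616686711058 [-0.36959706  0.16784867 -0.66376589]
[408.16006469 141.39291228]
```

View pics/w6.png

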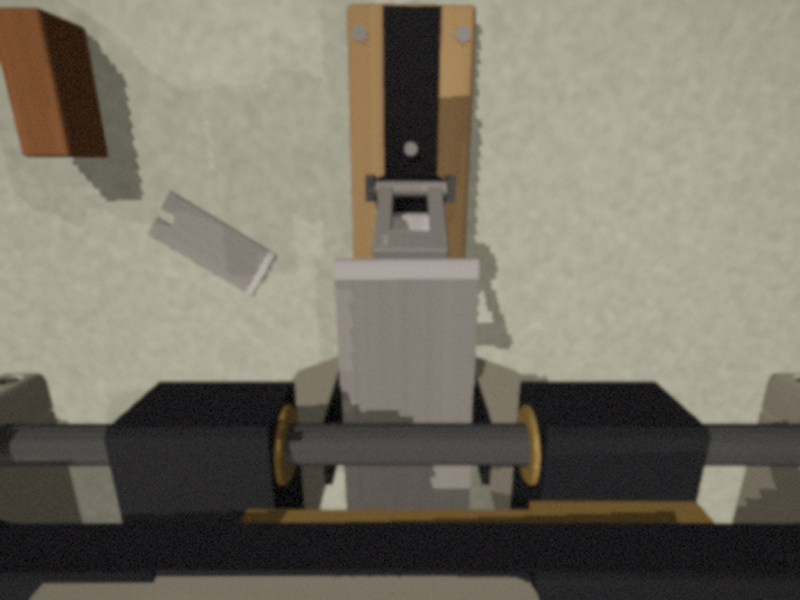

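The locating pin is at (411,149) and the bed's centre line is at about columns 411–412, so the tool is nearly in line. The clamp leans back.

Run:
```python
from h import *
w=cap('wrist');o=bot.get_obs();t=o['tool_pos'];y=o['tcp_rot'][2];print(t,y)
u=np.array([np.cos(y),np.sin(y)]);v=np.array([np.sin(y),-np.cos(y)])
for n,uv,z in [('pin',(411,149),65.5),('bed far',(412,10),60),('bed near',(411.5,172),60)]:
    X=at8(w,uv,z); d=X-t;print(n,X.round(1),'tool x %.1f y %.1f'%(d[:2]@u,d[:2]@v))
```

```text
[627.80826024 -18.93689681 161.02083313] 1.5337887751709893
pin [632.2  66.   65.5] tool x 85.0 y 1.3
bed far [634.7 124.5  60. ] tool x 143.6 y 1.5
bed near [632.2  55.4  60. ] tool x 74.5 y 1.6
```

Request:
step_arm:
  deltas:
    - [30,1.2,0,0,0,0]
    - [65,1.2,0,0,0,0]
    - [95,1.2,0,0,0,0]
    - [120,1.2,0,0,0,0]
    - [130,1.2,0,0,0,0]

```text
time: 12.13
tool_pos: [633.9, 114.1, 161.1]
tcp_rot: [3.141, -0.001, 1.536]
contact_force: [-0.0, 0.5, -0.9]
grip_width: 43.5
```

Request:
step_arm:
  deltas:
    - [0,0,0,0,0,0]
    - [0,0,25,0,0,0]
    - [0,0,50,0,0,0]
    - [0,0,70,0,0,0]
    - [0,0,80,0,0,0]

```text
time: 12.55
tool_pos: [632.9, 108.6, 78.1]
tcp_rot: [-3.138, 0.001, 1.532]
contact_force: [-0.3, 0.1, -1.2]
grip_width: 43.3
```

Run:
```python
from h import *
w=cap('wrist');w=cap('wrist');w=cap('wrist')
o=bot.get_obs();t=o['tool_pos'];print(t,o['tcp_rot'],o['grip_width'],o['contact_force'])
c=w['color'][300:340,210:310]
cv2.imwrite('pics/w7.png',np.vstack([cv2.resize(w['color'],(400,300),interpolation=cv2.INTER_AREA),cv2.resize(c,(400,160),interpolation=cv2.INTER_CUBIC)])[:,:,::-1])
for n in [(632.2,66,66),(630.7,69.5,66)]: print(proj(w,n))
```

```text
[634.35392736 109.18273375  80.61470744] [-3.14076224e+00  2.33802315e-04  1.53185045e+00] 43.06309238920831 [ 0.93684973  0.57813329 -0.4940055 ]
[262.21286444 317.82221543]
[259.47006301 312.9808757 ]
```

View pics/w7.png

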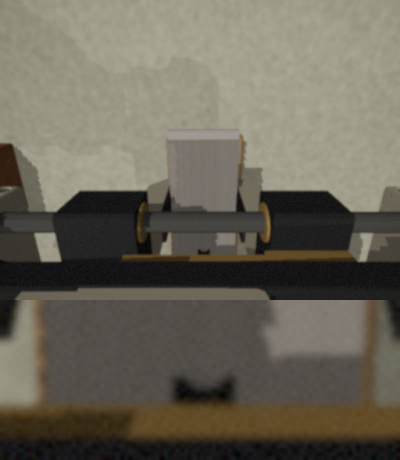

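The notch shows at crop (175–235, 376–400), with something pale (the pin) centred in it. I'll check numerically.

Run:
```python
from h import *
g=np.mean([cap('wrist')['color'].astype(float).mean(2) for _ in range(2)],0)
print(g[314:328,250:274].round(0).astype(int))
w=cap('wrist');t=bot.get_obs()['tool_pos'];print(t)
print('notch end',at(w,(261,318.5),t[2]-3.3),'pin far rim',at(w,(260.5,321),66))
```

```text
[[78 78 78 78 79 77 79 76 78 77 73 78 79 79 80 80 78 79 79 78 78 76 78 75]
 [78 77 78 76 79 75 77 77 77 77 78 81 80 80 81 80 80 78 78 77 77 78 76 75]
 [79 77 78 77 75 76 78 77 78 75 78 79 80 80 80 79 80 77 77 81 78 78 76 77]
 [80 78 75 75 75 75 76 77 76 76 77 78 77 77 76 76 73 75 74 79 78 76 76 76]
 [78 76 75 70 67 67 70 72 73 74 74 70 70 67 64 66 63 65 69 76 78 77 76 78]
 [78 76 70 60 54 54 57 60 62 66 60 56 52 49 45 40 44 50 56 72 78 77 79 77]
 [77 77 65 50 34 33 40 43 42 42 44 40 35 30 27 25 22 34 49 68 77 78 78 77]
 [78 74 67 43 25 20 12 17 23 28 25 19 22 14 11 18 12 32 49 68 74 78 80 78]
 [79 76 64 46 20 12 14  1 14 18 15 11 10 12 11  9 11 27 49 67 76 79 78 76]
 [78 73 66 42 26 12 12 13  7  6  3 15 17  1 18 14  7 25 50 68 75 78 77 80]
 [81 73 68 45 28 23 23 24 16 16 22 20 18 25 19 24 20 29 51 68 76 77 76 78]
 [77 74 69 51 40 36 38 37 36 39 39 38 38 36 32 38 40 40 53 70 74 77 77 74]
 [75 73 72 64 56 53 53 56 56 55 56 55 56 54 57 54 54 58 62 69 72 72 74 74]
 [74 72 66 67 68 64 65 66 68 67 66 66 68 65 66 67 67 68 68 73 72 73 71 71]]
[635.45677823 109.83747495  82.49013557]
notch end [633.93336455  74.54620759  79.19013557] pin far rim [633.2235803   61.65408522  66.        ]
```

Request:
step_arm:
  deltas:
    - [0,0,3,0,0,0]
    - [0,0,6,0,0,0]
    - [0,0,6,0,0,0]
    - [0,0,6,0,0,0]

```text
time: 13.18
tool_pos: [634.3, 110.2, 74.7]
tcp_rot: [-3.141, -0.0, 1.533]
contact_force: [-0.2, 0.5, -1.3]
grip_width: 43.1
```

Run:
```python
from h import *
g=np.mean([cap('wrist')['color'].astype(float).mean(2) for _ in range(3)],0)
print(g[314:328,248:276].round(0).astype(int))
w=cap('wrist');o=bot.get_obs();t=o['tool_pos'];print(t,o['contact_force'])
for X in [(632.2,66,66),(632.2,69.5,66),(632.2,72.5,66)]: print(proj(w,X))
```

```text
[[80 79 78 79 79 78 80 77 77 78 77 79 80 78 80 79 79 79 79 78 77 79 79 78
  76 77 78 76]
 [80 79 78 80 79 79 78 80 76 78 76 78 78 78 79 77 81 80 79 78 79 77 77 76
  76 76 78 78]
 [78 78 77 79 78 78 77 78 77 77 79 75 78 80 77 80 79 79 79 79 78 77 78 77
  75 77 77 78]
 [79 79 77 78 77 76 74 76 77 77 77 76 76 76 76 76 76 78 74 74 75 77 75 77
  78 77 77 78]
 [78 80 77 77 73 72 68 70 70 72 74 72 70 73 70 69 68 65 65 64 69 74 78 77
  76 77 78 78]
 [79 78 77 77 69 60 55 58 61 63 64 63 63 62 58 57 53 48 42 48 59 71 77 78
  78 78 78 80]
 [77 77 78 75 65 52 46 49 53 56 58 61 63 60 56 49 43 33 30 33 53 68 75 77
  79 78 78 77]
 [79 78 77 75 65 48 39 49 59 66 68 67 67 64 61 52 39 25 19 28 51 70 75 79
  80 78 77 78]
 [78 79 80 75 65 48 43 57 68 72 73 73 76 72 67 58 46 27 20 29 47 68 78 79
  78 80 77 80]
 [78 79 80 74 68 52 51 63 73 76 79 77 75 74 72 63 50 32 14 29 50 67 76 77
  78 78 80 79]
 [78 78 78 75 65 53 57 67 75 78 78 75 77 75 74 66 56 35 26 29 49 69 75 78
  77 78 79 80]
 [76 77 78 76 69 58 62 71 74 77 77 76 75 74 72 69 59 47 38 46 55 68 76 75
  76 77 77 78]
 [75 73 75 72 69 65 67 71 72 77 74 74 73 73 73 73 66 60 59 61 61 71 72 74
  74 75 73 73]
 [72 74 71 73 72 70 70 70 73 73 73 71 74 72 71 74 70 66 68 69 68 69 73 73
  69 71 75 71]]
[634.44557612 110.24694848  74.83639195] [-0.41856819 -0.53938394 -0.82276859]
[260.1925769  324.69764488]
[259.9682628  319.71708822]
[259.77387038 315.4012943 ]
```

The pin is now visible inside the notch (columns 254.5–264.5 against the notch's 252.5–268). The blade is 0.5 mm too far right and about 3–4 mm beyond in +y. I'll correct and lower.

Request:
step_arm:
  deltas:
    - [-2,-0.5,0,0,0,0]
    - [-2,-0.5,0,0,0,0]
    - [-2,-0.5,3,0,0,0]
    - [-2,-0.5,5,0,0,0]
    - [-2,-0.5,5,0,0,0]

```text
time: 13.8
tool_pos: [633.4, 108.2, 69.0]
tcp_rot: [-3.14, 0.0, 1.533]
contact_force: [-0.5, 0.2, -1.5]
grip_width: 43.3
```

Request:
step_arm:
  deltas:
    - [0,0,1,0,0,0]
    - [0,0,2,0,0,0]
    - [0,0,2,0,0,0]

```text
time: 14.05
tool_pos: [633.7, 108.2, 67.4]
tcp_rot: [-3.141, -0.0, 1.533]
contact_force: [0.2, -0.5, -1.3]
grip_width: 43.3
```

Run:
```python
from h import *
g=np.mean([cap('wrist')['color'].astype(float).mean(2) for _ in range(3)],0)
print(g[314:328,248:272].round(0).astype(int))
o=bot.get_obs();t=o['tool_pos'];print(t,o['contact_force'],o['tcp_rot'])
```

```text
[[77 79 78 80 80 77 76 79 79 77 77 79 76 78 76 81 81 80 80 79 80 78 77 77]
 [79 79 80 78 78 78 79 77 77 75 75 76 76 78 78 80 81 80 80 78 77 77 76 77]
 [78 80 81 80 77 77 77 79 78 77 77 76 76 75 79 79 78 78 78 78 76 79 77 77]
 [78 79 78 80 76 75 74 75 76 75 75 75 75 77 76 76 76 75 76 74 74 77 80 79]
 [80 78 80 78 74 69 68 67 69 67 67 70 69 66 66 67 64 66 63 62 71 75 77 77]
 [80 78 79 77 68 59 53 48 51 54 54 58 58 59 50 48 46 45 42 48 58 71 76 79]
 [79 79 77 76 65 48 33 31 36 41 47 46 50 47 45 39 31 28 23 35 53 68 78 78]
 [77 78 79 76 65 44 25 24 35 41 44 47 46 48 43 43 34 25 20 27 49 69 76 78]
 [78 77 77 76 62 45 30 29 38 44 45 46 44 46 46 44 39 29 22 24 48 67 77 77]
 [79 78 80 77 62 45 25 32 41 45 46 43 46 47 45 47 43 36 23 24 50 68 76 79]
 [80 79 78 76 65 49 34 39 47 48 49 48 46 48 48 48 48 38 30 31 48 67 77 77]
 [78 77 77 74 68 55 45 50 50 53 55 55 53 56 55 55 57 49 43 46 55 67 74 76]
 [74 75 74 73 69 63 57 62 62 64 62 65 62 65 62 63 63 61 57 58 62 68 74 74]
 [71 72 73 69 68 66 64 67 66 66 66 65 66 69 67 68 63 64 64 64 67 68 67 70]]
[633.8188981  108.24049635  67.74077866] [-0.22419795  0.29539656 -1.39645888] [ 3.14154394e+00 -7.76011292e-05  1.53283234e+00]
```

The pin is centred in the notch. I'll lower to contact.

Request:
step_arm:
  deltas:
    - [0,0,0.7,0,0,0]
    - [0,0,0.7,0,0,0]
    - [0,0,0.7,0,0,0]

```text
time: 14.45
tool_pos: [634.0, 108.2, 67.3]
tcp_rot: [3.141, -0.0, 1.533]
contact_force: [0.2, 0.3, 0.9]
grip_width: 43.0
```

Request:
step_arm:
  deltas:
    - [0,0,0.7,0,0,0]
    - [0,0,0.7,0,0,0]
    - [0,0,0.7,0,0,0]

```text
time: 14.7
tool_pos: [634.0, 108.2, 67.2]
tcp_rot: [3.141, -0.0, 1.533]
contact_force: [-1.7, -0.7, 4.9]
grip_width: 43.4
```

Force rises to 4.9 N, so the blade rests on the bed. Releasing, then up.

Request:
step_arm:
  deltas:
    - [0,0,0,0,0,0]
    - [0,0,0,0,0,0]
    - [0,0,0,0,0,0]
    - [0,0,0,0,0,0]
    - [0,0,0,0,0,0]
  fingers: 75

```text
time: 15.12
tool_pos: [633.8, 108.2, 66.1]
tcp_rot: [-3.141, -0.0, 1.533]
contact_force: [0.0, -0.1, 0.1]
grip_width: 71.5
```

Request:
step_arm:
  deltas:
    - [0,0,0,0,0,0]
    - [0,0,-30,0,0,0]
    - [0,0,-65,0,0,0]
    - [0,0,-95,0,0,0]
    - [0,0,-110,0,0,0]

```text
time: 15.53
tool_pos: [635.3, 108.3, 180.7]
tcp_rot: [3.136, -0.001, 1.533]
contact_force: [0.4, -0.0, -0.4]
grip_width: 75.0
```

Request:
step_arm:
  deltas:
    - [-40,0,0,0,0,0]
    - [-75,0,0,0,0,0]
    - [-90,0,0,0,0,0]
    - [-90,0,0,0,0,0]

```text
time: 15.87
tool_pos: [630.3, 14.8, 176.3]
tcp_rot: [-3.142, 0.001, 1.529]
contact_force: [-0.9, -0.7, 0.3]
grip_width: 75.1
```

Run:
```python
from h import *
w=cap('wrist');w=cap('wrist')
o=bot.get_obs();print(o['tool_pos'],o['time'])
cv2.imwrite('pics/w8.png',cv2.resize(w['color'],(800,600),interpolation=cv2.INTER_CUBIC)[:,:,::-1])
```

```text
[630.32809884  18.14702702 176.13891736] 15.9667
```

View pics/w8.png

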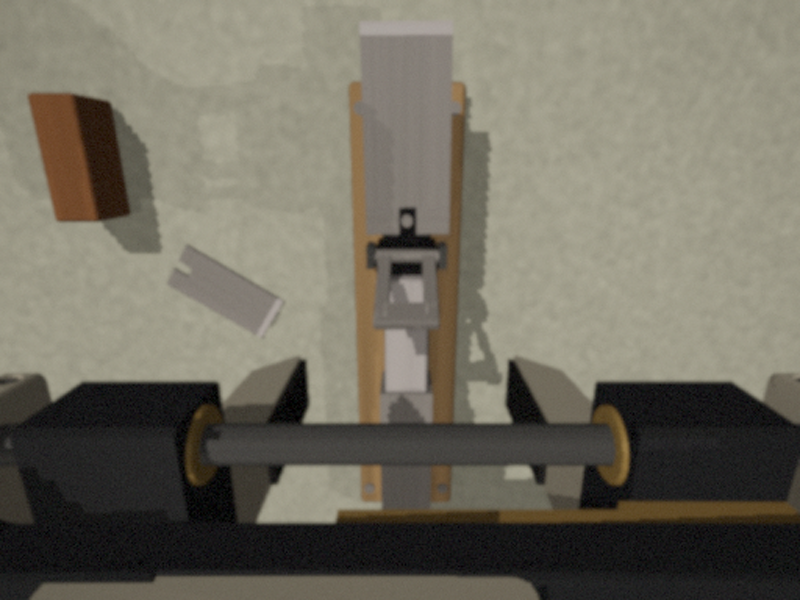

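The blade lies in line on the bed with the pin inside the notch: pin at (407,222), notch columns 399–415, closed end at row 208. The clamp is still up at (405,290). Next I close the fingers, come down behind the fork and push it forward.

Request:
step_arm:
  deltas:
    - [-23,0,0,0,0,0]
    - [-23,0,0,0,0,0]
    - [-23,0,0,0,0,0]
    - [-23,0,0,0,0,0]
    - [-23,0,0,0,0,0]
  fingers: 0

```text
time: 16.38
tool_pos: [629.5, -3.3, 176.2]
tcp_rot: [-3.141, -0.001, 1.534]
contact_force: [0.1, 0.0, -0.3]
grip_width: 46.5
```

Request:
step_arm:
  deltas:
    - [0,0,0,0,0,0]
    - [0,0,0,0,0,0]
    - [0,0,0,0,0,0]
    - [0,0,25,0,0,0]
    - [0,0,50,0,0,0]

```text
time: 16.8
tool_pos: [630.7, -4.6, 127.5]
tcp_rot: [3.137, 0.0, 1.533]
contact_force: [0.6, -0.1, -0.9]
grip_width: 12.7
```

Request:
step_arm:
  deltas:
    - [0,0,0,0,0,0]
    - [8,0,0,0,0,0]
    - [16,0,0,0,0,0]
    - [24,0,0,0,0,0]
    - [32,0,0,0,0,0]

```text
time: 17.22
tool_pos: [631.7, 28.1, 128.2]
tcp_rot: [3.138, 0.0, 1.533]
contact_force: [0.3, -1.4, 1.9]
grip_width: 0.6
```

Request:
step_arm:
  deltas:
    - [8,0,0,0,0,0]
    - [16,0,0,0,0,0]
    - [24,0,0,0,0,0]
    - [32,0,0,0,0,0]
    - [38,0,0,0,0,0]

```text
time: 17.63
tool_pos: [632.0, 66.4, 126.2]
tcp_rot: [-3.141, -0.0, 1.533]
contact_force: [-0.0, -1.3, 0.3]
grip_width: 0.3
```

Request:
step_arm:
  deltas:
    - [7,0,0,0,0,0]
    - [12,5,0,0,0,0]
    - [14,0,8,0,0,0]
    - [20,0,14,0,0,0]
    - [24,0,20,0,0,0]

```text
time: 18.05
tool_pos: [632.6, 89.7, 105.3]
tcp_rot: [-3.141, -0.0, 1.533]
contact_force: [-0.2, -0.9, 0.5]
grip_width: 0.1
```

One row had a 5 mm sideways slip of mine, reverted in the next row, and the force stayed low. Pressing down now.

Request:
step_arm:
  deltas:
    - [1,0,2,0,0,0]
    - [2,0,4,0,0,0]
    - [2,0,6,0,0,0]
    - [2,0,7,0,0,0]

```text
time: 18.38
tool_pos: [633.1, 91.2, 99.0]
tcp_rot: [-3.141, -0.0, 1.533]
contact_force: [0.9, -0.1, -0.3]
grip_width: 0.5
```

Request:
step_arm:
  deltas:
    - [0,0,1,0,0,0]
    - [0,0,2,0,0,0]
    - [0,0,2,0,0,0]

```text
time: 18.63
tool_pos: [633.2, 91.1, 97.3]
tcp_rot: [3.141, -0.0, 1.533]
contact_force: [-0.6, 0.8, -0.4]
grip_width: 0.4
```

Request:
step_arm:
  deltas:
    - [0,0,1,0,0,0]
    - [0,0,1,0,0,0]
    - [0,0,1,0,0,0]

```text
time: 18.88
tool_pos: [633.2, 91.1, 96.3]
tcp_rot: [3.142, -0.0, 1.533]
contact_force: [0.7, 1.4, 0.3]
grip_width: 0.4
```

Request:
step_arm:
  deltas:
    - [0,0,1,0,0,0]
    - [0,0,1,0,0,0]
    - [0,0,1,0,0,0]

```text
time: 19.13
tool_pos: [633.3, 91.2, 96.2]
tcp_rot: [3.141, 0.0, 1.533]
contact_force: [-2.1, -1.1, 5.3]
grip_width: 1.1
```

Firm stop at tip height 71 mm, as a shut fork should give. A touch more, then I retreat and check.

Request:
step_arm:
  deltas:
    - [0,0,1,0,0,0]
    - [0,0,1,0,0,0]
    - [0,0,1,0,0,0]

```text
time: 19.38
tool_pos: [633.3, 91.2, 96.1]
tcp_rot: [3.14, 0.0, 1.533]
contact_force: [-4.3, -1.0, 10.2]
grip_width: 0.4
```

Request:
step_arm:
  deltas:
    - [0,0,-10,0,0,0]
    - [0,0,-35,0,0,0]
    - [0,0,-70,0,0,0]
    - [-20,0,-90,0,0,0]
    - [-50,0,-90,0,0,0]

```text
time: 19.8
tool_pos: [633.7, 43.1, 190.4]
tcp_rot: [3.131, -0.001, 1.537]
contact_force: [1.2, -0.7, -0.3]
grip_width: 0.5
```

Request:
step_arm:
  deltas:
    - [-40,0,-20,0,0,0]
    - [-70,0,-20,0,0,0]
    - [-70,0,-20,0,0,0]
    - [-70,0,-20,0,0,0]

```text
time: 20.13
tool_pos: [628.6, -30.5, 204.8]
tcp_rot: [3.141, -0.0, 1.529]
contact_force: [-0.1, 0.3, -1.0]
grip_width: 0.3
```

Run:
```python
from h import *
w=cap('wrist');w=cap('wrist');s=cap('scene')
o=bot.get_obs();print(o['tool_pos'],o['time'],o['contact_force'])
A=cv2.resize(w['color'][0:240,150:350],(500,600),interpolation=cv2.INTER_CUBIC)
x,y=[int(v) for v in proj(s,(630,0,60))];S=cv2.resize(s['color'][y-60:y+60,x-30:x+30],(300,600),interpolation=cv2.INTER_CUBIC)
S=cv2.resize(s['color'][y-45:y+45,x-60:x+90],(300,180),interpolation=cv2.INTER_CUBIC)
S=np.vstack([S,np.zeros((420,300,3),np.uint8)])
cv2.imwrite('pics/w9.png',np.hstack([A,S])[:,:,::-1])
```

```text
[628.45166433 -27.64360998 204.03760209] 20.2833 [-0.14526694  0.695796    0.01172562]
```

View pics/w9.png

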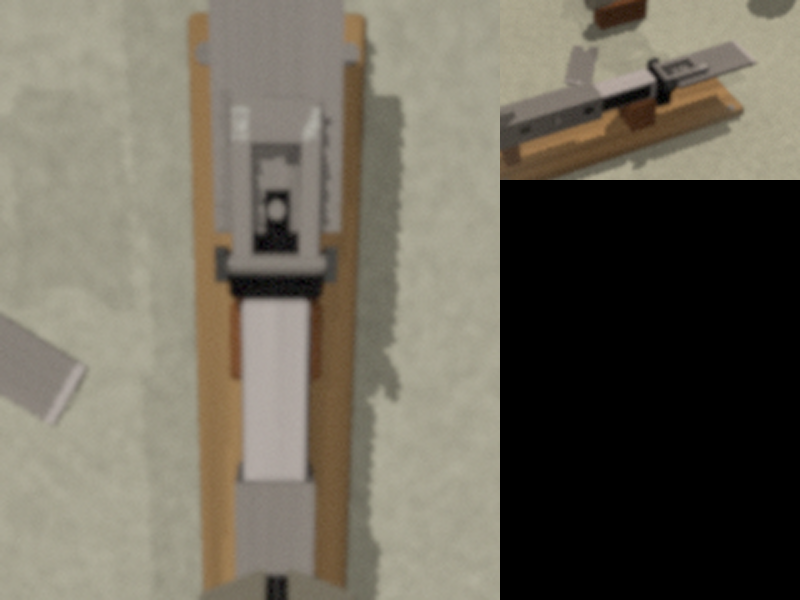

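The fork lies flat over the blade, and the pin is centred in the notch at (277,209). The robot is clear and touching nothing, so I'm handing in.

```bash
python3 -c "
from plant import bot
print(bot.close_job()); print(bot.get_obs()['time'])"
```

```text
the job is handed in; nothing more can be done
None
the job is handed in; nothing more can be done
```

I carried out all the steps in order and handed the job in at about 20 s of the 58 s allowed; no verdict is reported.

- **Spring pin and sleeve:** I squeezed the pin flush and slid the sleeve to the next hole. The pictures gave a shift of about 35.5 mm, with the pin visible outside the sleeve again. I had no positive force check of the lock: pushing 2 mm further gave only about 2 N, the same as sliding friction.
- **Blade:** I took the middle-sized blade from the stand (measured 100 x 44 mm) and set it down until it met about 5 N. The locating pin sits centred in the notch, with the blade about 1.5–2 mm beyond the nominal position in +y (up to 6 mm is allowed).
- **Clamp:** I pushed the fork over and pressed until it stopped firmly, at a fingertip height of 71 mm and about 10 N. The last picture shows it lying flat over the blade.
- **At the end:** The arm was clear of everything with no contact force. I did not move toward the discs, barrel or plunger, but I did not re-measure their positions.

**Disagreements:** my estimates of the locating pin's position differed by 3–6 mm along y between views. I settled it by looking at the pin directly in the notch. One clamp-push row also had a 5 mm sideways value by mistake. The next row reverted it, and the force at the end of that call was still low.

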